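# Right the brush pot and stand the wash brush in it

### The arm

A 7-joint arm with a two-finger parallel gripper is mounted at the origin on the work surface. World frame = base frame: x ahead of the robot, y to its left, z up, the work surface at z = 0. Lengths are in m, angles in rad, forces in N, time in s.
With the tool pointing down it reaches from about 0.425 to 0.875 m from the base axis. Payload 4.7 kg.
Tool frame: the origin (TCP) lies midway between the tips of the shut fingers; the grasp point (between the pads) lies 19 mm behind it; z points along the fingers, y is the direction in which the jaws open and shut (so a half turn about z gives the same grasp; the last joint's range is limited). The gripper opens to 87 mm and grips with 3 to 60 N. Pads are 19 mm wide; open, the fingers measure 117 mm over their backs; the gripper's body (75 mm by 190 mm) begins 51 mm behind the grasp point.
Start: joints at [1.127, 0.321, -0.07, 1.45, 0.023, 1.371, -0.057], TCP at [0.287, -0.583, 0.223] pointing down, gripper open.
Joint ranges: [-2.86, 2.86], [-0.3, 2.09], [-1.38, 1.24], [0.06, 2.45], [-1.56, 4.7], [0.09, 2.05], [-2.69, 2.69]. Speed limits (rad/s): [2.57, 2.57, 3.14, 3.14, 3.14, 3.14, 3.14].

### API

Orientations are given as a rotation vector (axis times angle).
In Python, from bench import get_state, eyes, job gives the robot as it stands. The module is installed in compiled form; this text tells all that it offers.
- The arm moves only by the shell command python3 -m jog 'ROWS' [FORCE]. ROWS is JSON, a list that holds one entry, the list of rows, each a list of 5 numbers: the opening, from 0 (shut) to 1 (fully open), then the shift along the tool's x, y, z in units of 40 mm (1.0 is 40 mm), then the turn about the tool's z in units of 5 degrees (1.0 is 5 degrees). In form: [[[jaw, dx, dy, dz, turn], ...]]. A call has 1 to 10 rows; each row shifts and turns the commanded pose from where the row before left it, along the tool's axes as they then stand; what a row does not reach is not made up. A row lasts 1/8 s, in which the tool goes at most 62.5 mm and 10.7 degrees, less where a joint would pass 70% of its speed; a pose out of reach is approached as far as the arm can. A call is refused whole if a number of a shift passes 1 or a number of a turn 1, either way. A call with a gripper value outside its range is refused whole. The fingers move at their own pace and stop on an object; FORCE is the grip in N (left out, the last holds). Time passes only in rows, so rows that do not move let the fingers close. It gives the time, the measured TCP pose, the force and the opening at its end, in the units of the state.
- get_state(): the state, without advancing time (a new reading comes with each control period).
- eyes.get_image(name): name is "scene" or "top" or "wrist"; returns (picture, depth): 420x560x3 uint8, red, green, blue; 420x560 float32, m along the optical axis (not along the pixel's ray), 0 where there is no reading.
- eyes.camera_params(name): a dict with "camera_matrix" (3x3 intrinsics, pixels), "pose" (4x4, takes a point from camera to world coordinates); the wrist camera has in their place "mount" (4x4, takes a point from camera to tool coordinates, whose origin is the TCP and whose axes are the flange's). Camera axes: x right, y down, z forward; pixel columns grow to the right and rows downward; lengths in m; the calibration is good to about 2 mm. The wrist camera is an equidistant fisheye: a pixel r from the principal point sees the ray r / f radians off the axis. A picture is of the moment at which its call begins: read the wrist's pose just before it. camera_params takes no time and is no camera call.
- job.close_job(): hands the job in, once; it reports no verdict.
The state is a dict: "time": time; "joint_positions": joint angles; "qd": joint speeds; "joint_torque": joint torques, N m; "position": TCP position; "tool_rot": TCP orientation; "ft_force": force on the tool from outside, world axes, zero at the start; "torque": the same for the moment, N m; "grip_width": opening from 0.0 (shut) to 1.0 (fully open).
Only numpy, scipy, OpenCV 4.12 (cv2) and the standard library are available. Lean on these libraries where they do the work, as an engineer would, in place of code of your own. Each camera call takes 0.05 s, during which the arm holds its last target. There are 200 camera calls.

### The job

The square brush pot has been knocked over: first stand it upright, fully on the cork square between the two paint bottles on the wooden board, and let go of it. Then lay the flat brush along the slanted brush rest, butt end down against the stop at the low end, and let go; from there take it again another way and stand it bristles up in the pot. Leave the paint bottles and the red jar upright where they are.

Things in the scene. Friction and masses are not known exactly. Their poses are not given: they have to be found in the camera images.
- pot: Square blue ceramic brush pot, open at one end: 54 x 54 mm outside, 80 mm tall, walls and bottom 6 mm thick (opening 42 x 42 mm), about 0.28 kg. Origin: centre of the outer face of its bottom. z axis: from the bottom to the mouth. At the start it lies on one flat side, mouth away from the robot.
- row: Fixed wooden board 90 mm (its x) x 280 mm (its y) x 8 mm thick; two paint bottles stand on it near its ends and a cork square (80 x 80 mm, 3 mm thick) is on its middle. Origin: centre of its underside, z up. x points across the board, away from the robot; y along the row.
- coaster (a point): Centre of the top face of the cork square on the board (11 mm above the table): the pot's place.
- brush: Brush 180 mm long, 45 g: red handle 120 long, 16 wide, 11 mm thick, round butt; aluminium ferrule 28 long, 24 wide, 11 mm thick; dark bristles 32 long, 22 mm wide, blue tip. Origin: mid-length, on its underside (mid-thickness is z = 5.5 mm). x: along the brush to the bristles; y: across its width; z: its thickness. Butt at x = -90 mm. Lies flat on the table, bristles away from the robot.
- brush_butt (a point): Centre of the butt end of the brush handle (x = -90 mm, middle of the thickness).
- brush_neck (a point): Point on the brush's centre line in the ferrule, 140 mm from the butt end.
- rest: Fixed pale wooden brush rest, base 160 x 60 x 6 mm; x points uphill, z up; origin on the table under it. Holds a brush sloping up 25 degrees to +x. Low cradle: channel 26 wide, 30 long, cheeks 8 mm high, stop for the butt at its lower end, x = -80 to -53 mm. High cradle: fork 38 wide, 12 long, cheeks 10 mm high, on a post at x = 47 mm. Free space between.
- rest_low (a point): Where the centre of the brush's butt end comes to be when the brush lies in the rest against the stop (19 mm above the table).
- rest_high (a point): Where the point brush_neck, 140 mm from the butt end on the brush's centre line, comes to be when the brush lies in the rest (in the high fork).
- bottle_yellow: Yellow paint bottle with black cap, 52 mm diameter, 120 mm tall, standing on the board beside the cork square; leave alone. Origin: centre of its underside.
- bottle_green: Green paint bottle with black cap, 52 mm diameter, 120 mm tall, standing on the board at the other side of the cork square; leave alone. Origin: centre of its underside.
- jar: Low red paint jar, 60 mm diameter, 60 mm tall, standing on the table at the far side; leave alone. Origin: centre of its underside.
There are look-alikes about, which are no part of the job. Leave any pink look-alike of the pot alone.

How it is judged:
By the outcome, as a careful person would: the job done as asked, in the order asked, and still so for the second after the job is handed in, with the robot touching nothing.
It also fails if it takes over 67 s, if anything falls off the work surface, if the arm or the gripper's body presses on something with over 40 N, if the wrist force passes 120 N, or if a joint passes its speed limit or range.

## Working session

There is one attempt and no reset: what is moved stays moved. The work goes in short steps, Python scripts to look and compute and a shell command to move; the robot and the scene stay as the last step left them, time stands still between calls to the robot, and variables do not carry over. Pictures are saved under pics/ and viewed, about 8 in all and at most 12, crops included, and the job is handed in when it is done.

```bash
mkdir -p pics; ls; python3 - <<'E'
from bench import get_state, eyes
import cv2, numpy as np
for n in ["scene","top"]:
    im,d=eyes.get_image(n); cv2.imwrite(f"pics/{n}0.png",im[:,:,::-1]); np.savez(f"pics/{n}0.npz",im=im,d=d)
    p=eyes.camera_params(n); print(n,np.round(p["camera_matrix"],1).tolist(),np.round(p["pose"],3).tolist())
p=eyes.camera_params("wrist");print({k:np.round(v,3).tolist() for k,v in p.items()})
s=get_state();print({k:np.round(v,3).tolist() for k,v in s.items()})
E
```

```text
pics
scene [[392.6, 0.0, 286.5], [0.0, 392.6, 208.6], [0.0, 0.0, 1.0]] [[0.412, 0.734, -0.541, 1.127], [0.911, -0.34, 0.233, -0.271], [-0.013, -0.588, -0.808, 0.975], [0.0, 0.0, 0.0, 1.0]]
top [[494.9, 0.0, 277.5], [0.0, 494.9, 210.3], [0.0, 0.0, 1.0]] [[-0.018, -0.981, 0.191, 0.33], [-1.0, 0.02, 0.01, -0.019], [-0.013, -0.191, -0.982, 1.134], [0.0, 0.0, 0.0, 1.0]]
{'camera_matrix': [[325.192, 0.0, 279.084], [0.0, 325.192, 209.44], [0.0, 0.0, 1.0]], 'mount': [[0.0, -0.959, -0.282, 0.077], [1.0, 0.0, 0.0, -0.001], [-0.0, -0.282, 0.959, -0.161], [0.0, 0.0, 0.0, 1.0]]}
{'time': 0.1, 'joint_positions': [1.127, 0.322, -0.07, 1.452, 0.023, 1.371, -0.057], 'qd': [0.0, -0.003, 0.0, -0.002, -0.0, -0.0, -0.0], 'joint_torque': [0.001, -49.257, -0.405, -31.34, -0.064, 0.039, 0.0], 'position': [0.287, -0.583, 0.222], 'tool_rot': [-3.058, -0.712, 0.001], 'ft_force': [-0.249, -0.125, -0.346], 'torque': [0.05, -0.009, -0.04], 'grip_width': 0.999}
```

View pics/top0.png

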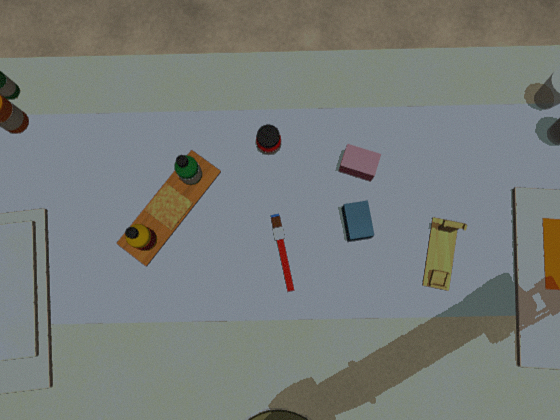

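View pics/scene0.png

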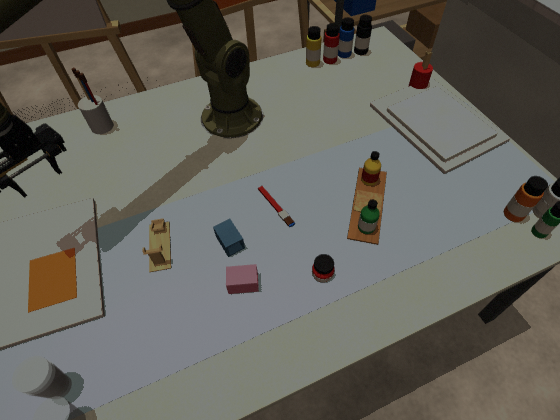

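The pictures show the scene clearly. In the top view:
- Blue pot at about (357,221), with the pink decoy at (360,162).
- Brush from (276,215) to (291,291), bristles up.
- Rest at about (440,254), with the high fork at the top near (450,225).
- Board at about (170,207), with yellow bottle (140,237), green bottle (188,168) and cork in the middle.

Next I'll measure from the depth clouds.

```bash
cat > h.py <<'E'
import numpy as np, cv2
from bench import get_state, eyes
from scipy.spatial.transform import Rotation as Rot
def cloud(n,im,d):
    p=eyes.camera_params(n);K=p["camera_matrix"];T=p["pose"]
    v,u=np.indices(d.shape);c=np.stack([(u-K[0,2])*d/K[0,0],(v-K[1,2])*d/K[1,1],d],-1)
    return c@T[:3,:3].T+T[:3,3]
def rect(P):  # min-area rect in xy, mm
    (c,s,a)=cv2.minAreaRect((P[:,:2]*1000).astype(np.float32)); return np.round(c,1),np.round(s,1),round(a,1)
def goto(tcp,jaw_deg):
    """turn (units of 5deg) then shift (units of 40mm) to tcp [m], jaw axis (tool y) along jaw_deg in world (mod 180)"""
    s=get_state();R=Rot.from_rotvec(s["tool_rot"]).as_matrix();p=np.array(s["position"])
    y=np.degrees(np.arctan2(R[1,1],R[0,1])); e=(jaw_deg-y+90)%180-90
    turn=-e/5; R2=R@Rot.from_euler('z',-e,degrees=True).as_matrix()
    print("pos",p.round(4),"jaw",round(y,1),"tilt z",R[:,2].round(3),"q7",round(s["joint_positions"][6],2),"turn",round(turn,2),"shift",(R2.T@(np.array(tcp)-p)/.04).round(2),"w",round(s["grip_width"],3))
E
python3 - <<'E'
from h import *
for n in ["top","scene"]:
    z=np.load(f"pics/{n}0.npz");im=z["im"];d=z["d"];P=cloud(n,im,d)
    H=cv2.cvtColor(im,cv2.COLOR_RGB2HSV);h,s,v=[H[...,i].astype(int) for i in range(3)]
    x,y,zz=P[...,0],P[...,1],P[...,2]; ws=(x>.3)&(x<.9)&(abs(y)<.5)&(d>0)
    t=ws&(zz<.004); print(n,"table z",np.median(zz[ws&(abs(zz)<.01)]).round(4))
    M={"pot":ws&(zz>.045)&(h>90)&(h<125)&(s>70),"red":ws&(zz<.03)&((h<6)|(h>174))&(s>170),
     "bluetip/brushall":ws&(zz>.006)&(zz<.03),"tall":ws&(zz>.09),"yellowish":ws&(h>12)&(h<34)&(s>70)&(zz<.1)}
    for k,m in M.items():
        nn,l,st,_=cv2.connectedComponentsWithStats(m.astype(np.uint8))
        for i in range(1,nn):
            if st[i,4]>25:
                Q=P[l==i];print(n,k,st[i,4],rect(Q),"z",np.percentile(Q[:,2],[5,50,95]).round(3),"hue",np.median(h[l==i]))
E
```

```text
top table z 0.0014
top pot 891 (array([ 515.8, -187.4]), array([80.2, 54.5]), 7.5) z [0.051 0.054 0.058] hue 100.0
top red 308 (array([423.5, -22.5]), array([116.2,  13.5]), 11.1) z [0.008 0.011 0.015] hue 2.0
top bluetip/brushall 94 (array([696.8,   9.1]), array([27.2, 60.9]), 6.7) z [0.008 0.022 0.03 ] hue 21.0
top bluetip/brushall 3197 (array([563.4, 244.4]), array([ 91.7, 282.6]), 52.2) z [0.007 0.01  0.015] hue 16.0
top bluetip/brushall 104 (array([ 628.3, -189.7]), array([79.6,  3.7]), 69.4) z [0.008 0.018 0.029] hue 174.0
top bluetip/brushall 81 (array([ 500.2, -170.8]), array([94.1, 43.6]), 42.2) z [0.007 0.018 0.029] hue 101.0
top bluetip/brushall 625 (array([452.1, -17.6]), array([179.4,  24.6]), 10.8) z [0.008 0.011 0.015] hue 4.0
top bluetip/brushall 861 (array([ 442. , -375.5]), array([ 59.8, 158.8]), 76.7) z [0.006 0.009 0.026] hue 27.0
top tall 299 (array([635.5, 190.2]), array([35. , 43.2]), 35.8) z [0.091 0.103 0.131] hue 66.0
top tall 320 (array([484.9, 291.9]), array([38.5, 44.2]), 62.9) z [0.091 0.102 0.13 ] hue 24.0
top yellowish 3556 (array([563.6, 244.6]), arra
[... 854 characters left out ...]
07.7, -393.1]), array([35.5, 25. ]), 85.1) z [0.006 0.013 0.028] hue 16.0
scene bluetip/brushall 100 (array([727.6,  -1.8]), array([59.6, 27.8]), 48.1) z [0.007 0.021 0.029] hue 14.0
scene bluetip/brushall 125 (array([ 678.2, -208.4]), array([80.3,  4.1]), 71.6) z [0.007 0.018 0.029] hue 177.0
scene tall 161 (array([491.5, 289.6]), array([38.8, 32.8]), 60.0) z [0.092 0.104 0.129] hue 23.0
scene tall 196 (array([643.4, 188.4]), array([43.9, 33.4]), 41.5) z [0.091 0.104 0.129] hue 64.0
scene yellowish 1591 (array([564.7, 243.5]), array([ 90. , 279.9]), 52.3) z [0.005 0.009 0.087] hue 14.0
scene yellowish 1084 (array([ 443.7, -377.3]), array([ 59.5, 162.4]), 77.3) z [0.003 0.007 0.073] hue 21.0
```

```bash
python3 - <<'E'
from h import *
for n in ["top","scene"]:
    z=np.load(f"pics/{n}0.npz");P=cloud(n,z["im"],z["d"]);Q=P[(abs(P[...,0]-.443)<.12)&(abs(P[...,1]+.376)<.08)]
    for a,b in [(.018,.04),(.06,.1)]:
        q=Q[(Q[:,2]>a)&(Q[:,2]<b)];print(n,a,len(q),np.median(q,0).round(3))
s=get_state();print(Rot.from_rotvec(s["tool_rot"]).as_matrix().round(3).tolist())
goto([.544,-.1845,.12],97.5)
E
```

```text
top 0.018 288 [ 0.39  -0.368  0.024]
top 0.06 163 [ 0.497 -0.39   0.074]
scene 0.018 175 [ 0.396 -0.375  0.024]
scene 0.06 115 [ 0.5   -0.39   0.073]
[[0.897, 0.442, -0.001], [0.442, -0.897, 0.002], [-0.0, -0.002, -1.0]]
pos [ 0.287  -0.5826  0.2216] jaw -63.8 tilt z [-0.001  0.002 -1.   ] q7 -0.06 turn 3.75 shift [ 7.67 -9.03  2.55] w 0.999
```

```bash
python3 -m jog '[[[1,0,0,0,0.94],[1,0,0,0,0.94],[1,0,0,0,0.94],[1,0,0,0,0.93],[1,0.5,-0.6,0,0],[1,0.8,-0.95,0,0]]]' 8; python3 -m jog '[[[1,0.8,-0.95,0,0],[1,0.8,-0.95,0,0],[1,0.8,-0.95,0,0],[1,0.8,-0.95,0,0],[1,0.8,-0.95,0,0],[1,0.8,-0.95,0,0],[1,0.8,-0.95,0.3,0],[1,0.77,-0.83,0.5,0],[1,0,0,0.5,0],[1,0,0,0,0]]]'; python3 -c "
from h import *
goto([.544,-.1845,.008],97.5)"
```

```text
time: 0.85
position: [0.3294, -0.5152, 0.2216]
tool_rot: [-3.135, -0.199, 0.002]
ft_force: [0.7, 0.5, 0.1]
grip_width: 1.0
time: 2.1
position: [0.543, -0.1843, 0.1684]
tool_rot: [-3.133, -0.206, 0.007]
ft_force: [-0.3, -0.7, -0.2]
grip_width: 0.999
pos [ 0.543  -0.1843  0.1684] jaw -82.5 tilt z [-0.004  0.001 -1.   ] q7 -1.22 turn 0.01 shift [0.04 0.01 4.01] w 0.999
```

```bash
python3 -m jog '[[[1,0,0,0.8,0],[1,0,0,0.8,0],[1,0,0,0.8,0],[1,0,0,0.8,0],[1,0,0,0.5,0],[1,0.03,0,0.3,0],[0,0,0,0,0],[0,0,0,0,0],[0,0,0,0,0],[0,0,0,0,0]]]' 8; python3 -m jog '[[[0,0,0,0,0],[0,0,0,0,0]]]'
```

```text
time: 3.35
position: [0.546, -0.185, 0.0112]
tool_rot: [3.134, 0.205, 0.002]
ft_force: [-0.3, -0.2, 0.1]
grip_width: 0.628
time: 3.6
position: [0.5461, -0.1849, 0.0112]
tool_rot: [3.135, 0.205, 0.001]
ft_force: [-0.5, 0.4, 4.6]
grip_width: 0.618
```

```bash
python3 -m jog '[[[0,-0.1,0,-0.23,0],[0,-0.13,0,-0.21,0],[0,-0.16,0,-0.18,0],[0,-0.17,0,-0.16,0],[0,-0.2,0,-0.14,0],[0,-0.21,0,-0.11,0],[0,0,0,0,0]]]'; python3 -m jog '[[[0,-0.23,0,-0.08,0],[0,-0.23,0,-0.05,0],[0,-0.24,0,-0.02,0],[0,-0.24,0,0,0],[0,-0.24,0,0.04,0],[0,-0.24,0,0.05,0],[0,0,0,0,0],[0,0,0,0,0]]]'; python3 - <<'E'
from h import *
for n in ["top","scene"]:
    im,d=eyes.get_image(n); cv2.imwrite(f"pics/{n}1.png",im[:,:,::-1]); np.savez(f"pics/{n}1.npz",im=im,d=d)
im=cv2.imread("pics/scene1.png")[130:330,120:390]; cv2.imwrite("pics/s1c.png",cv2.resize(im,None,fx=2.8,fy=2.8))
E
```

```text
time: 4.47
position: [0.5065, -0.1904, 0.0521]
tool_rot: [3.134, 0.204, 0.0]
ft_force: [-0.7, 0.7, -3.3]
grip_width: 0.621
time: 5.48
position: [0.4512, -0.1973, 0.0543]
tool_rot: [3.135, 0.205, 0.001]
ft_force: [-0.1, 1.1, -2.7]
grip_width: 0.619
```

View pics/s1c.png

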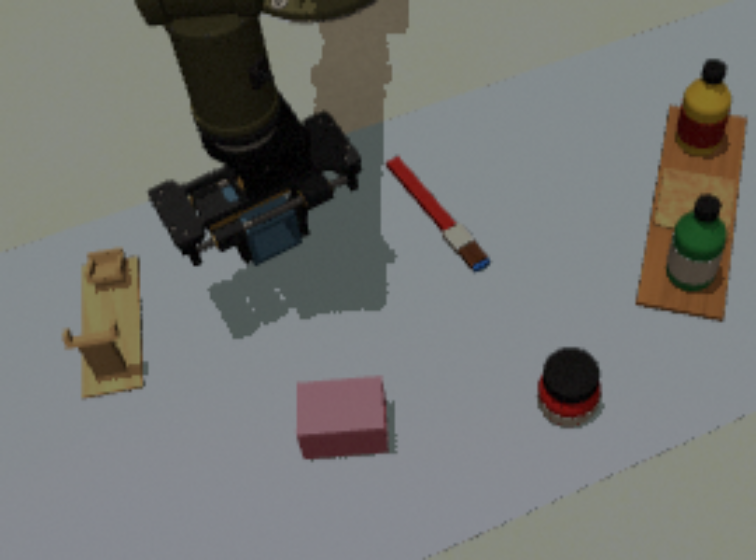

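The crop shows the pot roughly upright in the jaws, at crop (275,235). The long side of the gripper body runs along the jaws. I'll measure its tilt from the front face.

```bash
cat >> h.py <<'E'
def blue(n,im,d,cx,cy,r=.09):
    P=cloud(n,im,d);H=cv2.cvtColor(im,cv2.COLOR_RGB2HSV)
    m=(H[...,0]>90)&(H[...,0]<125)&(H[...,1]>70)&(d>0)&(np.hypot(P[...,0]-cx,P[...,1]-cy)<r)&(P[...,2]>.004)
    return P[m]
E
python3 - <<'E'
from h import *
z=np.load("pics/scene1.npz");Q=blue("scene",z["im"],z["d"],.451,-.197)
print(len(Q),Q.min(0).round(3),Q.max(0).round(3))
u=np.array([np.cos(.131),np.sin(.131)]);w=np.array([-u[1],u[0]])
a=Q[:,:2]-[.451,-.197];A=np.c_[a@u,a@w,Q[:,2]]
for lo in np.arange(0,.09,.01):
    q=A[(A[:,2]>=lo)&(A[:,2]<lo+.01)]
    if len(q)>3: print(round(lo,2),len(q),np.percentile(q[:,0],[10,50,90]).round(4),np.percentile(q[:,1],[5,95]).round(3))
E
```

```text
390 [ 0.397 -0.273  0.042] [ 0.499 -0.112  0.448]
0.04 117 [-0.0181 -0.0021  0.0097] [-0.017  0.02 ]
0.05 37 [-0.0157  0.0013  0.0104] [-0.025  0.024]
0.06 15 [-0.0039  0.0085  0.0112] [-0.024  0.026]
0.07 10 [0.0074 0.0094 0.0104] [-0.027  0.028]
0.08 12 [0.0072 0.0088 0.0102] [-0.027  0.025]
```

```bash
python3 - <<'E'
from h import *
z=np.load("pics/scene1.npz");P=cloud("scene",z["im"],z["d"])
u=np.array([np.cos(.131),np.sin(.131)]);w=np.array([-u[1],u[0]])
a=P[...,:2]-[.451,-.197];U=a@u;W=a@w;m=(abs(U)<.1)&(abs(W)<.004)&(z["d"]>0)
v,uu=np.where(m)
for r in np.unique(v): 
    i=np.where(v==r)[0][0];print(r,uu[i],"u %.3f z %.3f"%(U[r,uu[i]],P[r,uu[i],2]),z["im"][r,uu[i]].tolist())
E
```

```text
59 166 u -0.086 z 0.508 [51, 48, 28]
60 165 u -0.090 z 0.504 [43, 40, 21]
61 165 u -0.091 z 0.501 [43, 40, 23]
62 165 u -0.091 z 0.499 [42, 41, 24]
63 165 u -0.089 z 0.498 [44, 40, 24]
64 165 u -0.088 z 0.497 [43, 40, 26]
65 165 u -0.089 z 0.494 [62, 56, 41]
66 165 u -0.089 z 0.492 [61, 56, 41]
67 165 u -0.087 z 0.491 [77, 71, 56]
68 165 u -0.090 z 0.487 [78, 71, 56]
69 166 u -0.077 z 0.493 [48, 44, 27]
70 166 u -0.079 z 0.489 [46, 44, 27]
71 168 u -0.067 z 0.493 [55, 51, 32]
72 168 u -0.068 z 0.491 [54, 51, 31]
73 169 u -0.060 z 0.493 [57, 53, 30]
74 170 u -0.055 z 0.493 [59, 56, 34]
75 171 u -0.050 z 0.494 [62, 58, 33]
76 172 u -0.046 z 0.493 [63, 58, 35]
77 172 u -0.048 z 0.490 [65, 61, 37]
78 173 u -0.042 z 0.492 [65, 61, 38]
79 173 u -0.042 z 0.489 [66, 61, 39]
80 174 u -0.040 z 0.488 [66, 62, 38]
81 174 u -0.036 z 0.488 [66, 62, 39]
82 175 u -0.032 z 0.488 [66, 63, 39]
83 176 u -0.029 z 0.487 [67, 63, 39]
84 176 u -0.028 z 0.486 [69, 65, 42]
85 177 u -0.025 z 0.485 [69, 63, 40]
86 177 u -0.023 z 0.484 [68, 63, 38]
87 178 u -0.021 z 0.483 [70, 67, 41]
88 178 u -0.022 z 0.480 [73
[... 5260 characters left out ...]

234 224 u 0.030 z -0.002 [78, 87, 85]
235 224 u 0.033 z -0.002 [79, 89, 86]
236 225 u 0.038 z -0.001 [80, 89, 86]
237 226 u 0.044 z 0.001 [79, 89, 86]
238 226 u 0.048 z 0.002 [78, 86, 85]
239 227 u 0.053 z 0.003 [78, 88, 86]
240 228 u 0.057 z 0.001 [79, 89, 87]
241 228 u 0.060 z 0.002 [80, 89, 86]
242 229 u 0.063 z -0.001 [80, 88, 86]
243 229 u 0.066 z -0.001 [80, 89, 86]
244 230 u 0.072 z 0.001 [128, 134, 137]
245 231 u 0.075 z -0.001 [132, 137, 141]
246 231 u 0.077 z -0.003 [132, 138, 142]
247 232 u 0.082 z -0.002 [132, 138, 141]
248 233 u 0.090 z 0.004 [131, 137, 141]
249 233 u 0.091 z -0.000 [133, 138, 141]
250 234 u 0.094 z -0.002 [131, 137, 141]
251 234 u 0.100 z 0.002 [133, 138, 142]
```

The profile shows the pot didn't pivot. It is still horizontal, about 45 mm up, because 8 N held it rigidly. I'll set it back down, drop the grip to 3 N and repeat the arc so that gravity keeps the bottom edge on the table.

```bash
python3 -m jog '[[[0,0.8,0,0,0],[0,0.8,0,0,0],[0,0.76,0,0,0],[0,0,0,0.5,0],[0,0,0,0.4,0],[0,0,0,0.18,0],[0,0,0,0,0]]]'; python3 -m jog '[[[0,0,0,0,0],[0,0,0,0,0],[0,-0.06,0,-0.12,0],[0,-0.06,0,-0.12,0],[0,-0.06,0,-0.12,0],[0,-0.06,0,-0.12,0],[0,0,0,0,0]]]' 3; python3 -m jog '[[[0,-0.08,0,-0.09,0],[0,-0.08,0,-0.09,0],[0,-0.08,0,-0.09,0],[0,-0.08,0,-0.09,0],[0,0,0,0,0]]]' ; python3 - <<'E'
from h import *
im,d=eyes.get_image("scene"); cv2.imwrite("pics/scene2.png",im[:,:,::-1])
cv2.imwrite("pics/s2c.png",cv2.resize(im[150:310,150:330,::-1],None,fx=3.5,fy=3.5))
E
```

```text
time: 6.45
position: [0.5434, -0.1853, 0.0104]
tool_rot: [-3.135, -0.204, 0.002]
ft_force: [-0.1, 0.2, -3.6]
grip_width: 0.621
time: 7.32
position: [0.5349, -0.1865, 0.0308]
tool_rot: [3.134, 0.205, 0.001]
ft_force: [-0.3, -1.2, -0.3]
grip_width: 0.621
time: 7.95
position: [0.5219, -0.1882, 0.0449]
tool_rot: [3.135, 0.204, -0.0]
ft_force: [-0.3, 0.0, -0.1]
grip_width: 0.621
```

View pics/s2c.png

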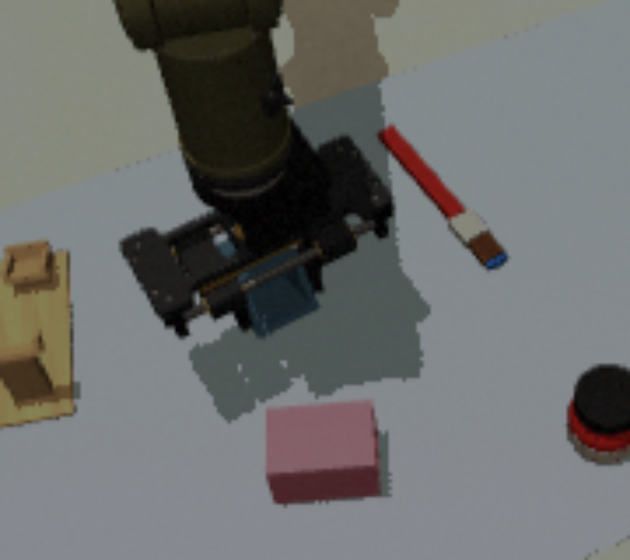

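The crop shows the pot between the fingers at crop (283,298), but its tilt can't be read from it. I'll take a short numeric profile instead.

```bash
cat >> h.py <<'E'
def prof(cx,cy,ax,n="scene",w0=.003,zmax=.12,step=2,f=True):
    im,d=eyes.get_image(n);P=cloud(n,im,d);a=np.radians(ax);u=np.array([np.cos(a),np.sin(a)]);w=np.array([-u[1],u[0]])
    X=P[...,:2]-[cx,cy];U=X@u;W=X@w;m=(abs(U)<.08)&(abs(W)<w0)&(d>0)&(P[...,2]<zmax)
    b=im[...,2].astype(int)-im[...,0]
    if f: m&=(b>12)&(P[...,2]>.003)
    v,c=np.where(m);o=[]
    for r in np.unique(v)[::step]:
        k=c[v==r][0];o.append((int(U[r,k]*1000),int(P[r,k,2]*1000)))
    print(o)
E
python3 - <<'E'
from h import *
s=get_state();p=s["position"];prof(p[0],p[1],7.5,step=1);print(s["ft_force"])
E
```

```text
[(-13, 82), (-7, 84), (-41, 10), (-33, 15), (-27, 16), (-18, 24), (-12, 26), (-4, 31), (2, 36), (9, 39), (10, 37), (17, 40), (20, 38)]
[-0.27034839 -0.32871838  0.47023518]
```

The inner wall slopes about 30° and the wrist force is near zero, so the pivot works. Continuing the arc.

```bash
python3 -m jog '[[[0,-0.2,0,-0.11,0],[0,-0.2,0,-0.11,0],[0,-0.23,0,-0.05,0],[0,-0.23,0,-0.04,0],[0,-0.24,0,0,0],[0,-0.24,0,0,0],[0,-0.23,0,0.04,0],[0,-0.23,0,0.06,0],[0,0,0,0,0],[0,0,0,0,0]]]'; python3 - <<'E'
from h import *
s=get_state();p=s["position"];prof(p[0],p[1],7.5,step=1)
E
```

```text
time: 9.3
position: [0.4502, -0.1966, 0.0522]
tool_rot: [-3.134, -0.205, 0.002]
ft_force: [-0.6, -0.5, -2.6]
grip_width: 0.619
[(-26, 79), (-25, 78), (-21, 76), (-23, 54), (-22, 52), (-23, 43), (-23, 39), (-23, 33), (-23, 30), (-22, 25), (24, 78), (21, 69), (24, 67), (24, 62), (24, 58), (24, 51), (24, 47), (25, 42), (24, 38), (23, 28), (27, 30), (25, 23), (25, 18), (23, 10), (26, 8)]
```

Upright: the near and far faces are vertical at -23 and +24 mm. I'll tighten the grip, lift and carry.

```bash
python3 -m jog '[[[0,0,0,0,0],[0,0,0,0,0],[0,0,0,-0.3,0],[0,0,0,-0.7,0],[0,0,0,-0.9,0],[0,0,0,-0.9,0],[0,0,0,-0.9,0],[0,0,0,-0.4,0],[0,0,0,0,0]]]' 20;  python3 -c "
from h import *
goto([.564,.244,.062],52.2)"
```

```text
time: 10.48
position: [0.4514, -0.1975, 0.2179]
tool_rot: [3.134, 0.205, 0.003]
ft_force: [0.2, -0.4, -3.7]
grip_width: 0.621
pos [ 0.4514 -0.1975  0.2179] jaw -82.5 tilt z [ 0.002 -0.001 -1.   ] q7 -1.08 turn 9.06 shift [ -4.55 -10.45   3.89] w 0.621
```

```bash
python3 -m jog '[[[0,0,0,0,0.9],[0,0,0,0,0.9],[0,0,0,0,0.9],[0,0,0,0,0.9],[0,0,0,0,0.9],[0,0,0,0,0.9],[0,0,0,0,0.9],[0,0,0,0,0.9],[0,0,0,0,0.9],[0,0,0,0,0.96]]]'; python3 -m jog '[[[0,-0.2,-0.5,0,0],[0,-0.4,-0.95,0,0],[0,-0.4,-0.95,0,0],[0,-0.4,-0.95,0,0],[0,-0.4,-0.95,0,0],[0,-0.4,-0.95,0,0],[0,-0.4,-0.95,0,0],[0,-0.4,-0.95,0,0],[0,-0.4,-0.95,0,0],[0,-0.4,-0.9,0,0]]]'; python3 -m jog '[[[0,-0.4,-0.9,0,0],[0,-0.35,-0.5,0,0],[0,0,0,0,0],[0,0,0,0,0]]]';  python3 - <<'E'
from h import *
goto([.564,.244,.062],52.2)
for n in ["scene","top"]:
    im,d=eyes.get_image(n);P=cloud(n,im,d);H=cv2.cvtColor(im,cv2.COLOR_RGB2HSV)
    s=get_state()["position"];Q=blue(n,im,d,s[0],s[1],.06);Q=Q[(Q[:,2]>.1)&(Q[:,2]<.25)];print(n,len(Q),Q.min(0).round(3),Q.max(0).round(3),rect(Q))
    cv2.imwrite(f"pics/{n}3.png",im[:,:,::-1])
cv2.imwrite("pics/s3c.png",cv2.resize(cv2.imread("pics/scene3.png")[60:270,270:480],None,fx=2.8,fy=2.8))
E
```

```text
time: 11.72
position: [0.4497, -0.1968, 0.2147]
tool_rot: [-2.97, 1.022, 0.006]
ft_force: [0.6, 0.3, -2.5]
grip_width: 0.618
time: 12.98
position: [0.5508, 0.1809, 0.2145]
tool_rot: [2.971, -1.016, -0.005]
ft_force: [1.0, 0.8, -2.4]
grip_width: 0.623
time: 13.48
position: [0.5577, 0.2268, 0.214]
tool_rot: [2.969, -1.017, -0.008]
ft_force: [0.7, -0.3, -3.8]
grip_width: 0.62
pos [0.5577 0.2268 0.214 ] jaw -127.8 tilt z [-0.006 -0.001 -1.   ] q7 -2.69 turn 0.0 shift [-0.13 -0.45  3.8 ] w 0.62
scene 710 [0.525 0.189 0.163] [0.596 0.259 0.249] (array([558.4, 226.3]), array([69.6, 55.2]), 52.1)
top 90 [0.562 0.209 0.167] [0.587 0.251 0.246] (array([576.5, 232.1]), array([21.4, 43.6]), 11.7)
```

View pics/s3c.png

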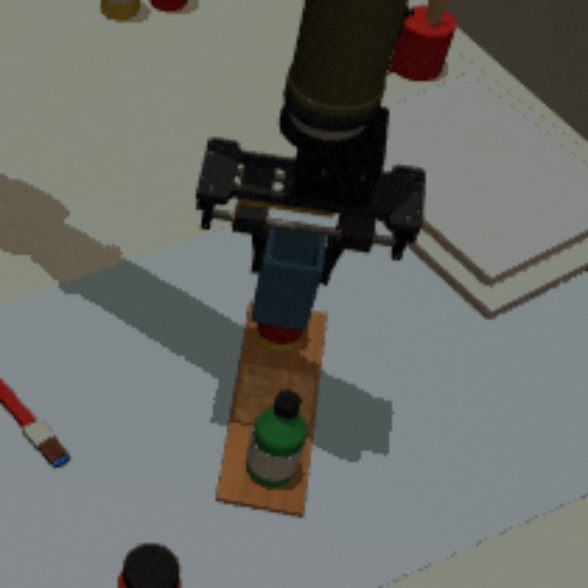

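The pot hangs upright over the board, at crop (290,285), but joint 7 is at its limit. The cork leaves room for a 10° yaw, so I'll turn back a little and then lower it.

```bash
python3 -m jog '[[[0,0,0,0,-0.7],[0,0,0,0,-0.7],[0,0,0,0,-0.7],[0,0,0,0,0]]]';  python3 - <<'E'
from h import *
goto([.564,.244,.065],62.7)
E
```

```text
time: 14.08
position: [0.5593, 0.2248, 0.2154]
tool_rot: [3.05, -0.75, -0.006]
ft_force: [0.4, -0.1, -2.6]
grip_width: 0.626
pos [0.5593 0.2248 0.2154] jaw -117.6 tilt z [-0.004  0.    -1.   ] q7 -2.51 turn -0.06 shift [-0.1  -0.49  3.76] w 0.626
```

```bash
python3 -m jog '[[[0,-0.1,-0.49,0,0],[0,0,0,0.6,0],[0,0,0,0.8,0],[0,0,0,0.8,0],[0,0,0,0.6,0],[0,0,0,0.4,0],[0,0,0,0.3,0],[0,0,0,0,0],[0,0,0,0,0]]]';  python3 - <<'E'
from h import *
goto([.564,.244,.063],62.7)
s=get_state();print(s["ft_force"]);im,d=eyes.get_image("scene");p=s["position"]
Q=blue("scene",im,d,p[0],p[1],.06);Q=Q[(Q[:,2]>.0)&(Q[:,2]<.12)];print(np.percentile(Q[:,2],[0,1,50,99]),rect(Q))
E
```

```text
time: 15.2
position: [0.5642, 0.2472, 0.0764]
tool_rot: [-3.052, 0.742, 0.003]
ft_force: [-0.6, -0.6, -3.9]
grip_width: 0.615
pos [0.5642 0.2472 0.0764] jaw -117.3 tilt z [-0.002  0.001 -1.   ] q7 -2.56 turn -0.01 shift [0.03 0.07 0.34] w 0.615
[-0.57160941 -0.64058012 -3.88427322]
[0.02576376 0.02980348 0.07983586 0.1072468 ] (array([563.9, 246.4]), array([68.2, 56.2]), 60.9)
```

```bash
python3 -m jog '[[[0,0,0.07,0.15,0],[0,0,0,0.13,0],[0,0,0,0,0]]]';python3 -m jog '[[[0,0,0,0.05,0],[0,0,0,0,0]]]';python3 -m jog '[[[0,0,0,0.03,0],[0,0,0,0,0]]]'
```

```text
time: 15.62
position: [0.5619, 0.244, 0.0636]
tool_rot: [3.052, -0.743, -0.007]
ft_force: [0.0, -0.3, -3.1]
grip_width: 0.618
time: 15.88
position: [0.5625, 0.2442, 0.063]
tool_rot: [3.052, -0.743, -0.005]
ft_force: [-1.1, -2.4, 1.4]
grip_width: 0.62
time: 16.12
position: [0.5629, 0.2439, 0.0628]
tool_rot: [3.052, -0.743, -0.003]
ft_force: [-2.5, -3.3, 8.3]
grip_width: 0.62
```

The pot is down on the cork. I'll release it, retreat upward and look.

```bash
python3 -m jog '[[[0.85,0,0,0,0],[0.85,0,0,0,0],[0.85,0,0,0,0],[0.85,0,0,-0.3,0],[0.85,0,0,-0.7,0],[0.85,0,0,-0.9,0],[0.85,0,0,-0.9,0],[0.85,0,0,-0.9,0],[0.85,0,0,-0.2,0]]]' 10; python3 -m jog '[[[0.6,0,0,0,-1],[0.6,0,0,0,-1],[0.6,0,0,0,-1],[0.6,0,0,0,-1],[0.6,0,0,0,-1],[0.6,0,0,0,-1],[0.6,0,0,0,-1],[0.6,0,0,0,-0.8]]]';  python3 - <<'E'
from h import *
goto([.448,-.0195,.003],101.5)
E
```

```text
time: 17.25
position: [0.5642, 0.2451, 0.2209]
tool_rot: [-3.049, 0.742, -0.002]
ft_force: [-0.3, -0.2, -0.5]
grip_width: 0.85
time: 18.25
position: [0.5622, 0.244, 0.2161]
tool_rot: [-3.125, -0.323, 0.008]
ft_force: [0.1, -0.2, -0.4]
grip_width: 0.599
pos [0.5622 0.244  0.2161] jaw -78.2 tilt z [-0.005 -0.    -1.   ] q7 -1.87 turn 0.06 shift [-4.09  5.89  5.34] w 0.599
```

```bash
python3 -m jog '[[[0.6,-0.35,0.5,0,0],[0.6,-0.62,0.9,0,0],[0.6,-0.62,0.9,0,0],[0.6,-0.62,0.9,0,0],[0.6,-0.62,0.9,0,0],[0.6,-0.62,0.9,0.2,0],[0.6,-0.64,0.89,0.6,0],[0.6,0,0,0.7,0],[0.6,0,0,0.7,0],[0.6,0,0,0.5,0]]]'; python3 -m jog '[[[0.6,0,0,0,0]]]'; python3 - <<'E'
from h import *
goto([.448,-.0195,.003],101.5)
for n in ["top","scene"]:
    im,d=eyes.get_image(n);P=cloud(n,im,d)
    Q=blue(n,im,d,.564,.244,.06);R=Q[Q[:,2]>.084];print(n,"rim",len(R),rect(R),np.percentile(Q[:,2],[1,99]).round(3))
    H=cv2.cvtColor(im,cv2.COLOR_RGB2HSV);m=((H[...,0]<6)|(H[...,0]>174))&(H[...,1]>150)&(P[...,2]<.03)&(abs(P[...,1]+.02)<.06)&(P[...,0]<.55)&(P[...,0]>.3)
    print("red",m.sum(),rect(P[m]))
    cv2.imwrite(f"pics/{n}4.png",im[:,:,::-1])
E
```

```text
time: 19.5
position: [0.4484, -0.0196, 0.1075]
tool_rot: [-3.124, -0.318, 0.009]
ft_force: [-0.7, 0.2, -0.3]
grip_width: 0.599
time: 19.62
position: [0.4478, -0.0195, 0.1074]
tool_rot: [-3.124, -0.319, 0.013]
ft_force: [-0.8, -0.5, 0.8]
grip_width: 0.601
pos [ 0.4478 -0.0195  0.1074] jaw -78.3 tilt z [-0.008  0.001 -1.   ] q7 -1.38 turn 0.03 shift [0.03 0.01 2.61] w 0.601
top rim 276 (array([560.9, 246.2]), array([56.1, 53.5]), 61.9) [0.014 0.095]
red 0 (array([0., 0.]), array([0., 0.]), 0.0)
scene rim 150 (array([560.9, 244.6]), array([52.8, 56.3]), 62.4) [0.02  0.094]
red 157 (array([451.2, -19.6]), array([170.8,  15.9]), 10.9)
```

View pics/scene4.png

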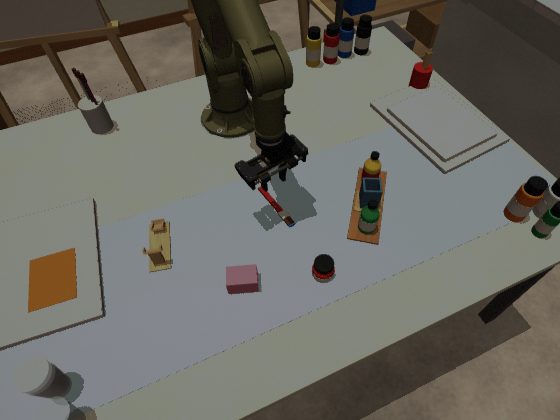

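The pot stands upright on the cork at (561,245) mm with its rim near z = 91 mm. In the picture it is at (371,188) between the bottles. The gripper is over the brush at (270,197). Grasping it now.

```bash
python3 -m jog '[[[0.5,0.03,0,0.7,0],[0.5,0,0,0.7,0],[0.5,0,0,0.6,0],[0.5,0,0,0.4,0],[0.5,0,0,0.15,0],[0.5,0,0,0.04,0],[0,0,0,0,0],[0,0,0,0,0],[0,0,0,0,0],[0,0,0,0,0]]]' 12; python3 -m jog '[[[0,0,0,0,0],[0,0,0,-0.5,0],[0,0,0,-0.9,0],[0,0,0,-0.9,0],[0,0,0,-0.9,0],[0,0,0,-0.5,0],[0,0,0,0,0]]]'; python3 - <<'E'
from h import *
c,s=np.cos(np.radians(-13)),np.sin(np.radians(-13));o=np.array([.443,-.3765])
x=.002; p=o+x*np.array([c,s]);print(p)
goto([*p,.0785],77)
E
```

```text
time: 20.98
position: [0.4507, -0.0192, 0.006]
tool_rot: [-3.125, -0.319, 0.005]
ft_force: [0.7, -0.7, 1.8]
grip_width: 0.187
time: 21.85
position: [0.4521, -0.0194, 0.155]
tool_rot: [-3.125, -0.319, 0.0]
ft_force: [-0.0, 0.3, -0.8]
grip_width: 0.178
[ 0.44494874 -0.3769499 ]
pos [ 0.4521 -0.0194  0.155 ] jaw -78.3 tilt z [-0.  0. -1.] q7 -1.38 turn 4.93 shift [1.84 8.75 1.91] w 0.178
```

```bash
python3 -m jog '[[[0,0,0,0,0.98],[0,0,0,0,0.98],[0,0,0,0,0.99],[0,0,0,0,0.99],[0,0,0,0,0.99],[0,0.1,0.5,0,0],[0,0.2,0.95,0,0],[0,0.2,0.95,0,0],[0,0.2,0.95,0,0],[0,0.2,0.95,0,0]]]'; python3 -m jog '[[[0,0.2,0.95,0,0],[0,0.2,0.95,0,0],[0,0.2,0.95,0,0],[0,0.2,0.95,0,0],[0,0.34,0.65,0,0],[0,0,0,0,0],[0,0,0,0.5,0],[0,0,0,0,0]]]'; python3 - <<'E'
from h import *
goto([.4467,-.3773,.08],77.2)
c,s=np.cos(np.radians(-13)),np.sin(np.radians(-13))
for n in ["top","scene"]:
    im,d=eyes.get_image(n);P=cloud(n,im,d);H=cv2.cvtColor(im,cv2.COLOR_RGB2HSV)
    m=((H[...,0]<6)|(H[...,0]>174))&(H[...,1]>150)&(P[...,2]<.2)&(P[...,2]>.08)&(abs(P[...,1]+.37)<.08)&(P[...,0]<.6)&(P[...,0]>.3)
    if m.sum()>5:
        Q=P[m];X=(Q[:,:2]-[.443,-.3765])@np.array([[c,-s],[s,c]]);print(n,m.sum(),"rest x",X[:,0].min().round(3),X[:,0].max().round(3),rect(Q),"z",[np.median(Q[(X[:,0]>a)&(X[:,0]<a+.02),2]).round(3) for a in (-.1,-.08,.01)], "y", [np.median(X[(X[:,0]>a)&(X[:,0]<a+.02),1]).round(4) for a in (-.1,-.08,.01)])
    cv2.imwrite(f"pics/{n}5.png",im[:,:,::-1])
cv2.imwrite("pics/s5c.png",cv2.resize(cv2.imread("pics/scene5.png")[150:310,80:260],None,fx=3.5,fy=3.5))
E
```

```text
time: 23.1
position: [0.4463, -0.1959, 0.1518]
tool_rot: [-3.121, 0.355, 0.01]
ft_force: [0.4, 0.2, 0.2]
grip_width: 0.175
time: 24.1
position: [0.4504, -0.3764, 0.1308]
tool_rot: [-3.118, 0.353, 0.013]
ft_force: [-0.1, -0.7, -1.0]
grip_width: 0.179
pos [ 0.4504 -0.3764  0.1308] jaw -102.9 tilt z [-0.008  0.004 -1.   ] q7 -1.09 turn -0.03 shift [-0.07  0.05  1.27] w 0.179
top 255 rest x -0.08 0.086 (array([ 447.1, -373.1]), array([ 16.5, 166.3]), 76.8) z [np.float64(nan), np.float64(0.136), np.float64(nan)] y [np.float64(nan), np.float64(0.0042), np.float64(nan)]
scene 83 rest x -0.007 0.039 (array([ 460.7, -378.4]), array([33. , 38.1]), 45.4) z [np.float64(nan), np.float64(nan), np.float64(0.135)] y [np.float64(nan), np.float64(nan), np.float64(0.0031)]
  return _methods._mean(a, axis=axis, dtype=dtype,
  ret = ret.dtype.type(ret / rcount)
```

View pics/s5c.png

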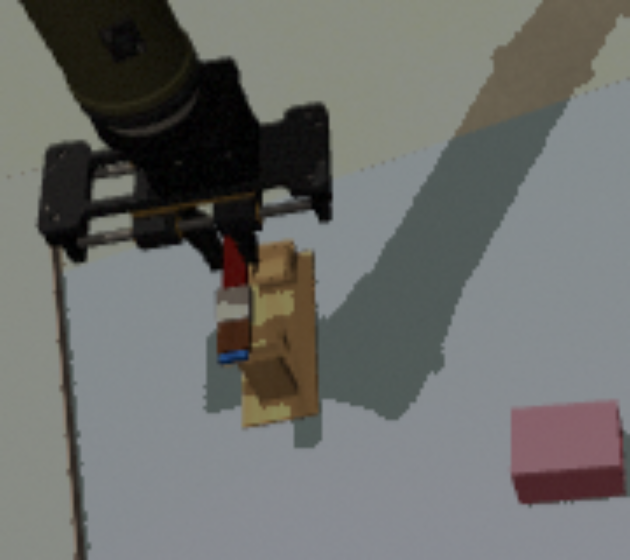

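The brush is level over the rest, at crop (235,300), about 3 mm off-axis to +y with its butt at rest x = -80 mm. I'll correct that and lower it so the fork tips it down to 25°.

```bash
python3 -m jog '[[[0,-0.08,0.08,0.3,0],[0,0,0,0.4,0],[0,0,0,0.4,0],[0,0,0,0.1,0],[0,0,0,0,0]]]' 5; python3 -m jog '[[[0,0,0,0.1,0],[0,0,0,0.1,0],[0,0,0,0.1,0],[0,0,0,0,0]]]';python3 -m jog '[[[0,0,0,0.1,0],[0,0,0,0.08,0],[0,0,0,0,0]]]'; python3 - <<'E'
from h import *
goto([.4418,-.3762,.0558],77.2)
im,d=eyes.get_image("top");cv2.imwrite("pics/top6.png",im[:,:,::-1])
im,d=eyes.get_image("scene");cv2.imwrite("pics/scene6.png",im[:,:,::-1])
s=get_state();p=eyes.camera_params("wrist");im,d=eyes.get_image("wrist");cv2.imwrite("pics/wrist6.png",im[:,:,::-1])
a=cv2.resize(cv2.imread("pics/scene6.png")[160:280,100:220],(400,400));b=cv2.resize(cv2.imread("pics/wrist6.png"),(400,300));b=cv2.copyMakeBorder(b,0,100,0,0,0)
cv2.imwrite("pics/c6.png",np.hstack([a,b]))
E
```

```text
time: 24.82
position: [0.4476, -0.3809, 0.085]
tool_rot: [-3.121, 0.355, 0.007]
ft_force: [0.5, 0.3, 0.0]
grip_width: 0.179
time: 25.32
position: [0.4476, -0.381, 0.0732]
tool_rot: [-3.121, 0.356, 0.006]
ft_force: [-0.2, -0.6, 0.0]
grip_width: 0.183
time: 25.7
position: [0.4476, -0.3809, 0.066]
tool_rot: [-3.121, 0.355, 0.006]
ft_force: [0.6, -0.3, 0.8]
grip_width: 0.184
pos [ 0.4476 -0.3809  0.066 ] jaw -103.0 tilt z [-0.004  0.001 -1.   ] q7 -1.07 turn -0.04 shift [-0.17 -0.08  0.26] w 0.184
```

View pics/c6.png

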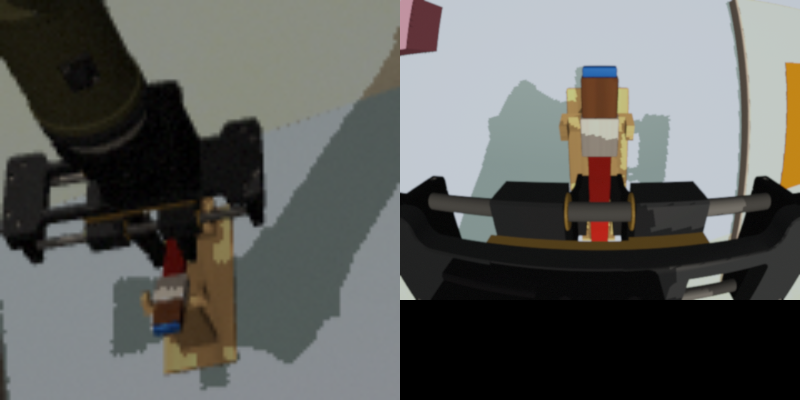

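In the wrist view the brush lies centred in the fork: cheeks at columns 565 and 632, ferrule 582–618. I'll finish lowering it and slide it down to the stop.

```bash
python3 -m jog '[[[0,0,0,0.08,0],[0,0,0,0.08,0],[0,0,0,0.05,0],[0,0,0,0,0]]]'; python3 -m jog '[[[0,-0.06,0,0.03,0],[0,-0.06,0,0.03,0],[0,0,0,0,0]]]';python3 -m jog '[[[0,-0.06,0,0.03,0],[0,-0.06,0,0.02,0],[0,0,0,0,0]]]'; cat >> h.py <<'E'
def redprof(n="top"):
    c,s=np.cos(np.radians(-13)),np.sin(np.radians(-13))
    im,d=eyes.get_image(n);P=cloud(n,im,d);H=cv2.cvtColor(im,cv2.COLOR_RGB2HSV)
    X=(P[...,:2]-[.443,-.3765])@np.array([[c,-s],[s,c]])
    m=((H[...,0]<6)|(H[...,0]>174))&(H[...,1]>150)&(P[...,2]<.2)&(abs(X[...,1])<.04)&(abs(X[...,0])<.13)&(d>0)
    Q=np.c_[X[m],P[m][:,2]]*1000
    if len(Q)>4: print(n,len(Q),"x",Q[:,0].min().round(),Q[:,0].max().round(),[(a,np.median(Q[(Q[:,0]>=a)&(Q[:,0]<a+10)],0).round(1)[1:].tolist()) for a in range(-100,40,10) if ((Q[:,0]>=a)&(Q[:,0]<a+10)).any()])
E
python3 - <<'E'
from h import *
goto([.4418,-.3762,.0558],77.2);redprof("top");redprof("scene")
E
```

```text
time: 26.35
position: [0.4477, -0.381, 0.0578]
tool_rot: [-3.121, 0.355, 0.005]
ft_force: [0.9, -0.4, -1.5]
grip_width: 0.182
time: 26.72
position: [0.4467, -0.381, 0.0575]
tool_rot: [3.119, -0.354, 0.006]
ft_force: [6.5, -1.8, 1.8]
grip_width: 0.185
time: 27.1
position: [0.4422, -0.3799, 0.0557]
tool_rot: [3.119, -0.354, 0.007]
ft_force: [6.1, -1.1, 3.3]
grip_width: 0.18
pos [ 0.4422 -0.3799  0.0557] jaw -102.9 tilt z [ 0.004 -0.003 -1.   ] q7 -1.06 turn -0.03 shift [-0.03 -0.09 -0.  ] w 0.18
top 178 x -73.0 82.0 [(-80, [-2.3, 27.7]), (-70, [-1.9, 28.1]), (-60, [-1.1, 33.1]), (-50, [-0.1, 38.5]), (-40, [-1.1, 43.5]), (-30, [0.1, 46.3])]
scene 63 x -17.0 75.0 [(-20, [-6.5, 51.6]), (-10, [-6.4, 56.7]), (0, [-4.5, 61.3]), (10, [-2.9, 64.9]), (20, [0.5, 70.4]), (30, [-3.1, 74.0])]
```

The slope measures about 25°, and the +x force while sliding shows the butt on the stop. Releasing.

```bash
python3 -m jog '[[[0.2,0,0,0,0],[0.35,0,0,0,0],[0.5,0,0,0,0],[0.5,0,0,0,0],[0.5,0,0,-0.4,0],[0.5,0,0,-0.8,0],[0.5,0,0,-0.9,0],[0.5,0,0,-0.4,0],[0.5,0,0,0,0]]]'; python3 - <<'E'
from h import *
c,s=np.cos(np.radians(-13)),np.sin(np.radians(-13))
p=np.array([.443,-.3765])+.067*np.array([c,s])+.001*np.array([-s,c])
redprof("top");redprof("scene");goto([*p,.0875],77)
im,d=eyes.get_image("wrist");cv2.imwrite("pics/wrist7.png",im[:,:,::-1])
im,d=eyes.get_image("scene");a=cv2.resize(im[160:280,100:220,::-1],(400,400));b=cv2.resize(cv2.imread("pics/wrist7.png"),(400,300));b=cv2.copyMakeBorder(b,0,100,0,0,0)
cv2.imwrite("pics/c7.png",np.hstack([a,b]))
E
```

```text
time: 28.32
position: [0.4393, -0.3794, 0.155]
tool_rot: [3.12, -0.355, -0.002]
ft_force: [0.5, 0.1, -0.1]
grip_width: 0.495
top 234 x -73.0 -4.0 [(-80, [-1.9, 26.6]), (-70, [-0.9, 28.6]), (-60, [-2.2, 34.2]), (-50, [-0.5, 38.0]), (-40, [-1.6, 42.5]), (-30, [-1.7, 48.1]), (-20, [-1.2, 52.7]), (-10, [3.1, 54.9])]
scene 137 x -72.0 77.0 [(-80, [1.4, 23.5]), (-70, [-0.1, 28.2]), (-60, [-1.0, 32.8]), (-50, [-1.5, 37.7]), (-40, [-0.8, 42.3]), (-30, [-2.2, 48.6]), (-20, [0.6, 51.6]), (-10, [-0.5, 57.0]), (0, [-2.2, 61.7]), (10, [-0.3, 66.2]), (20, [1.6, 70.8]), (30, [-3.4, 74.4])]
pos [ 0.4381 -0.3784  0.1525] jaw -103.0 tilt z [-0.005  0.002 -1.   ] q7 -1.08 turn 0.0 shift [ 1.79 -0.1   1.62] w 0.498
```

View pics/c7.png

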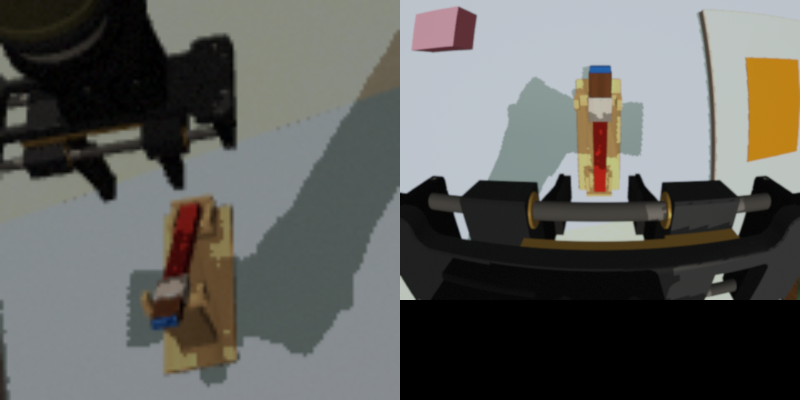

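The brush lies in the rest after release: the scene crop shows the handle at (190,230), and the wrist view shows the butt in the low cradle. Before regrasping I need to know where the fork's cheeks are relative to the bristles.

```bash
python3 -c "
import cv2
a=cv2.imread('pics/wrist7.png')[75:285,210:350];cv2.imwrite('pics/w7c.png',cv2.resize(a,None,fx=2.8,fy=2.8,interpolation=cv2.INTER_CUBIC))"
```

```text
(no output)
```

View pics/w7c.png

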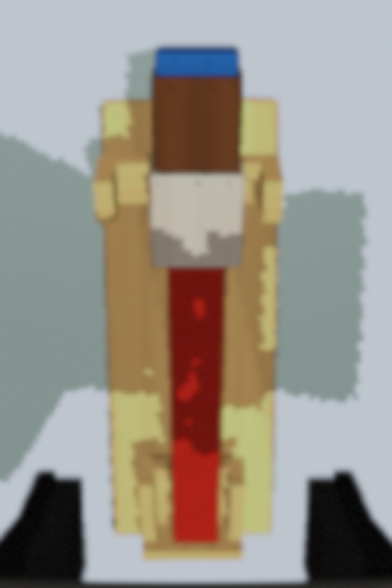

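In the crop the butt (row 542) sits at the stop (row 545). The fork cheeks (rows 180–218) flank the ferrule (172–268), so the bristles (48–172) are free to grip. I'll take the brush by the bristles with a weak grip and swing it up about the stop.

```bash
python3 -m jog '[[[0.5,0.5,-0.03,0,0],[0.5,0.8,-0.02,0,0],[0.5,0.62,0,0.3,0],[0.5,0,0,0.6,0],[0.5,0,0,0.6,0],[0.5,0,0,0.34,0],[0.5,0,0,0,0],[0,0,0,0,0],[0,0,0,0,0],[0,0,0,0,0]]]' 3;  python3 -m jog '[[[0,0,0,0,0],[0,0,0,0,0]]]';python3 - <<'E'
from h import *
goto([.443,-.3765,.08],77)
im,d=eyes.get_image("wrist");cv2.imwrite("pics/w8c.png",cv2.resize(im[75:335,130:430,::-1],None,fx=2,fy=2))
E
```

```text
time: 29.78
position: [0.5141, -0.3946, 0.0806]
tool_rot: [3.121, -0.356, -0.003]
ft_force: [0.7, -0.5, 2.4]
grip_width: 0.258
time: 30.02
position: [0.5141, -0.3946, 0.0806]
tool_rot: [3.121, -0.355, -0.004]
ft_force: [-0.6, -0.1, 4.4]
grip_width: 0.256
pos [ 0.5141 -0.3946  0.0806] jaw -103.0 tilt z [-0.002 -0.    -1.   ] q7 -1.11 turn 0.0 shift [-1.83 -0.04  0.02] w 0.256
```

View pics/w8c.png

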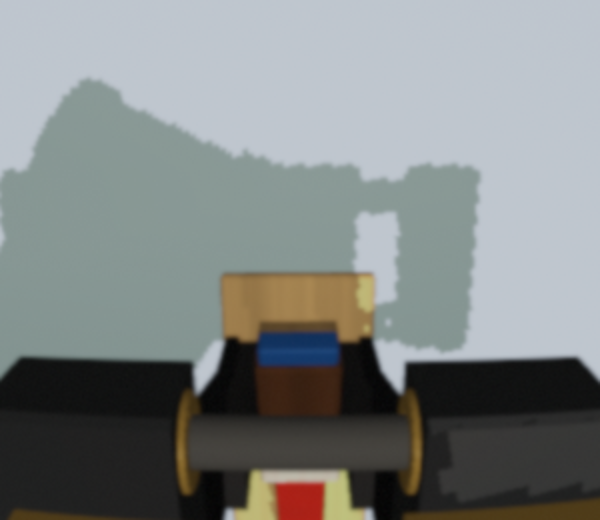

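The gap is 22 mm, so the bristles are held (blue tip at crop (298,348) between the fingers). Arc up.

```bash
python3 -m jog '[[[0,-0.17,0,-0.31,0],[0,-0.18,0,-0.3,0],[0,-0.22,0,-0.28,0],[0,-0.24,0,-0.26,0],[0,0,0,0,0]]]';  python3 -m jog '[[[0,-0.26,0,-0.24,0],[0,-0.28,0,-0.22,0],[0,-0.3,0,-0.19,0],[0,-0.31,0,-0.17,0],[0,0,0,0,0]]]';python3 - <<'E'
from h import *
s=get_state()["position"]
redprof("scene");redprof("top")
c,sn=np.cos(np.radians(-13)),np.sin(np.radians(-13));dx,dy=s[0]-.443,s[1]+.3765;print("tcp rest x",dx*c+dy*sn,"y",-dx*sn+dy*c,"z",s[2])
im,d=eyes.get_image("scene");cv2.imwrite("pics/s9.png",im[:,:,::-1])
E
```

```text
time: 30.7
position: [0.4812, -0.3873, 0.1269]
tool_rot: [3.121, -0.357, -0.005]
ft_force: [0.3, 0.2, -0.8]
grip_width: 0.252
time: 31.32
position: [0.4366, -0.377, 0.1597]
tool_rot: [3.121, -0.357, -0.004]
ft_force: [0.3, -0.0, -0.6]
grip_width: 0.254
scene 72 x -65.0 8.0 [(-70, [5.7, 29.0]), (-60, [3.1, 41.3]), (-50, [2.6, 63.2]), (-40, [2.1, 85.7]), (-30, [0.2, 106.3]), (-20, [-2.0, 118.4]), (-10, [-6.1, 158.8]), (0, [0.3, 169.5])]
top 202 x -71.0 -25.0 [(-80, [4.2, 27.6]), (-70, [1.9, 38.9]), (-60, [3.5, 61.0]), (-50, [1.9, 83.0]), (-40, [1.2, 107.0]), (-30, [1.5, 123.2])]
tcp rest x -0.006073962840524445 y -0.0019339462824609953 z 0.15966826634445888
```

It is swinging up as planned, at about 66°. Finishing to vertical.

```bash
python3 -m jog '[[[0,-0.33,0,-0.13,0],[0,-0.33,0,-0.11,0],[0,-0.34,0,-0.08,0],[0,-0.34,0,-0.05,0],[0,-0.3,0,-0.02,0],[0,0,0,0,0],[0,0,0,0,0]]]';python3 - <<'E'
from h import *
s=get_state()["position"]
redprof("scene");redprof("top")
c,sn=np.cos(np.radians(-13)),np.sin(np.radians(-13));dx,dy=s[0]-.443,s[1]+.3765;print("tcp rest x",dx*c+dy*sn,"y",-dx*sn+dy*c,"z",s[2])
im,d=eyes.get_image("scene");cv2.imwrite("pics/s10.png",cv2.resize(im[90:290,90:290,::-1],None,fx=3,fy=3))
E
```

```text
time: 32.35
position: [0.3739, -0.3618, 0.1746]
tool_rot: [-3.121, 0.355, 0.005]
ft_force: [-0.4, -0.0, -0.0]
grip_width: 0.253
scene 159 x -67.0 -57.0 [(-70, [0.4, 84.6]), (-60, [1.7, 117.9])]
tcp rest x -0.0706214944550942 y -0.0011801688737936265 z 0.17455630252569299
```

View pics/s10.png

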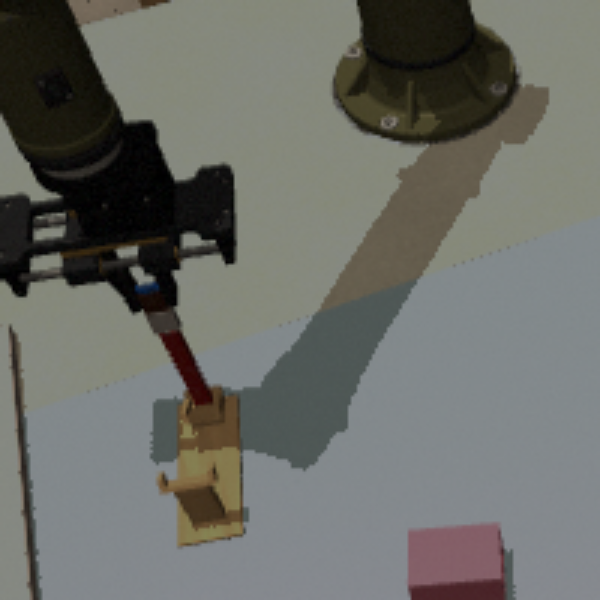

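The brush stands vertical in the jaws above the low cradle, at crop (185,345). I'll tighten, lift and carry it to the pot.

```bash
python3 -m jog '[[[0,0,0,0,0],[0,0,0,0,0],[0,0,0,-0.4,0],[0,0,0,-0.8,0],[0,0,0,-0.9,0],[0,0,0,-0.9,0],[0,0,0,-0.4,0],[0,0,0,0,0]]]' 15;python3 - <<'E'
from h import *
goto([.561,.245,.3],77)
E
```

```text
time: 33.5
position: [0.3746, -0.3623, 0.3117]
tool_rot: [3.12, -0.355, -0.003]
ft_force: [0.2, 1.0, -0.6]
grip_width: 0.252
pos [ 0.3746 -0.3623  0.3117] jaw -103.0 tilt z [-0.002 -0.001 -1.   ] q7 -1.08 turn 0.0 shift [  1.13 -15.84   0.27] w 0.252
```

```bash
python3 -m jog '[[[0,0.3,-0.3,0,0],[0,0.4,-0.6,0,0],[0,0.43,-0.9,0,0],[0,0,-0.95,0,0],[0,0,-0.95,0,0],[0,0,-0.95,0,0],[0,0,-0.95,0,0],[0,0,-0.95,0,0],[0,0,-0.95,0,0],[0,0,-0.95,0,0]]]';python3 -m jog '[[[0,0,-0.95,0,0],[0,0,-0.95,0,0],[0,0,-0.95,0,0],[0,0,-0.95,0,0],[0,0,-0.95,0,0],[0,0,-0.9,0,0],[0,0,-0.9,0,0],[0,0,-0.64,0,0],[0,0,0,0,0],[0,0,0,0,0]]]';cat >> h.py <<'E'
def handle():
    for n in ["top","scene"]:
        s=get_state();p=s["position"];im,d=eyes.get_image(n);P=cloud(n,im,d);H=cv2.cvtColor(im,cv2.COLOR_RGB2HSV)
        m=((H[...,0]<6)|(H[...,0]>174))&(H[...,1]>140)&(P[...,2]<p[2]-.01)&(P[...,2]>.095)&(np.hypot(P[...,0]-p[0],P[...,1]-p[1])<.05)
        Q=P[m]*1000
        if len(Q)<5: print(n,"none");continue
        print(n,len(Q),"zmin",Q[:,2].min().round(),[(z,(np.median(Q[(Q[:,2]>=z)&(Q[:,2]<z+20)],0)).round(0).tolist()[:2]) for z in range(90,320,20) if ((Q[:,2]>=z)&(Q[:,2]<z+20)).sum()>2])
E
python3 - <<'E'
from h import *
goto([.561,.245,.3],77);handle()
im,d=eyes.get_image("scene");cv2.imwrite("pics/s11.png",cv2.resize(im[30:250,280:480,::-1],None,fx=2.7,fy=2.7))
E
```

```text
time: 34.75
position: [0.494, -0.0401, 0.3085]
tool_rot: [-3.121, 0.353, 0.01]
ft_force: [0.9, -0.3, -1.0]
grip_width: 0.248
time: 36.0
position: [0.5585, 0.2369, 0.309]
tool_rot: [3.12, -0.356, -0.009]
ft_force: [-0.4, 0.6, -0.7]
grip_width: 0.252
pos [0.5585 0.2369 0.309 ] jaw -103.0 tilt z [-0.006 -0.001 -1.   ] q7 -2.29 turn -0.0 shift [ 0.02 -0.21  0.22] w 0.252
top 54 zmin 153.0 [(150, [557.0, 230.0]), (170, [556.0, 231.0]), (190, [556.0, 232.0]), (210, [556.0, 235.0])]
scene 196 zmin 159.0 [(150, [567.0, 232.0]), (170, [566.0, 231.0]), (190, [567.0, 231.0]), (210, [568.0, 231.0]), (230, [567.0, 231.0]), (250, [567.0, 232.0]), (270, [569.0, 235.0])]
```

The viewer's limit is reached, so I'll go on with numbers only. The handle is vertical, its axis at about (562,234) mm and its butt at z ≈ 150 mm. I'll shift about 11 mm in +y to the pot centre and lower it to just above the rim.

```bash
python3 -m jog '[[[0,-0.06,-0.27,0,0],[0,0,0,0.4,0],[0,0,0,0.5,0],[0,0,0,0.25,0],[0,0,0,0,0],[0,0,0,0,0]]]';python3 - <<'E'
from h import *
goto([.561,.245,.3],77);handle()
for n in ["top","scene"]:
    im,d=eyes.get_image(n);Q=blue(n,im,d,.561,.245,.05);R=Q[(Q[:,2]>.084)&(Q[:,2]<.1)];print(n,rect(R))
E
```

```text
time: 36.9
position: [0.5591, 0.2487, 0.2648]
tool_rot: [-3.121, 0.356, 0.004]
ft_force: [0.2, 0.2, -1.0]
grip_width: 0.254
pos [0.5591 0.2487 0.2648] jaw -103.0 tilt z [-0.003  0.001 -1.   ] q7 -2.31 turn 0.0 shift [ 0.06  0.08 -0.88] w 0.254
top 24 zmin 116.0 [(110, [558.0, 243.0]), (130, [557.0, 249.0]), (150, [557.0, 247.0])]
scene 182 zmin 113.0 [(110, [567.0, 243.0]), (130, [567.0, 244.0]), (150, [568.0, 243.0]), (170, [568.0, 244.0]), (190, [568.0, 244.0]), (210, [568.0, 245.0])]
top (array([560.5, 246.3]), array([55.9, 52.4]), 62.5)
scene (array([562.5, 243.3]), array([53.6, 55.9]), 60.5)
```

```bash
python3 -m jog '[[[0,0,0,0.4,0],[0,0,0,0.5,0],[0,0,0,0.5,0],[0,0,0,0.4,0],[0,0,0,0.2,0],[0,0,0,0,0]]]' 8;python3 -m jog '[[[0,0,0,0.1,0],[0,0,0,0,0]]]';python3 -m jog '[[[0,0,0,0.1,0],[0,0,0,0,0]]]'; python3 -c "
from h import *
handle()"
```

```text
time: 37.85
position: [0.5582, 0.2485, 0.1836]
tool_rot: [3.121, -0.355, -0.007]
ft_force: [0.7, 1.2, -0.6]
grip_width: 0.253
time: 38.1
position: [0.5587, 0.2487, 0.1805]
tool_rot: [-3.121, 0.355, 0.005]
ft_force: [-0.7, -0.6, 0.1]
grip_width: 0.251
time: 38.35
position: [0.5583, 0.2485, 0.1759]
tool_rot: [3.121, -0.355, -0.006]
ft_force: [-0.9, -0.7, -0.3]
grip_width: 0.251
top none
scene 64 zmin 96.0 [(90, [567.0, 242.0]), (110, [567.0, 244.0]), (130, [567.0, 243.0])]
```

```bash
python3 -m jog '[[[0,0,0,0.05,0],[0,0,0,0,0]]]';python3 -m jog '[[[0,0,0,0.05,0],[0,0,0,0,0]]]';python3 -m jog '[[[0,0,0,0.05,0],[0,0,0,0,0]]]'
```

```text
time: 38.7
position: [0.5584, 0.2485, 0.174]
tool_rot: [3.121, -0.355, -0.006]
ft_force: [0.1, 0.1, -0.1]
grip_width: 0.253
time: 38.95
position: [0.5589, 0.2487, 0.1729]
tool_rot: [-3.121, 0.356, 0.004]
ft_force: [-0.0, -0.3, 2.1]
grip_width: 0.252
time: 39.2
position: [0.56, 0.2491, 0.1726]
tool_rot: [-3.119, 0.355, -0.001]
ft_force: [-0.1, 0.4, 8.3]
grip_width: 0.253
```

The butt is on the pot floor. Releasing, waiting, and rising slowly.

```bash
python3 -m jog '[[[0.3,0,0,0,0],[0.4,0,0,0,0],[0.55,0,0,0,0],[0.8,0,0,0,0],[1,0,0,0,0],[1,0,0,0,0],[1,0,0,0,0]]]';python3 -m jog '[[[1,0,0,-0.2,0],[1,0,0,-0.3,0],[1,0,0,-0.4,0],[1,0,0,-0.5,0],[1,0,0,-0.7,0],[1,0,0,-0.7,0],[1,0,0,-0.5,0],[1,0,0,0,0]]]';python3 -m jog '[[[1,-0.3,0.5,0,0],[1,-0.2,0.9,0,0],[1,0,0.9,0,0],[1,0,0.9,0,0],[1,0,0.9,0,0],[1,0,0.5,0,0],[1,0,0,0,0],[1,0,0,0,0]]]'; python3 - <<'E'
from h import *
for n in ["top","scene"]:
    im,d=eyes.get_image(n);P=cloud(n,im,d);H=cv2.cvtColor(im,cv2.COLOR_RGB2HSV)
    Q=blue(n,im,d,.561,.245,.06);R=Q[(Q[:,2]>.084)&(Q[:,2]<.097)];print(n,"rim",len(R),rect(R),"bluemin/max z",Q[:,2].min().round(3),Q[:,2].max().round(3))
    near=np.hypot(P[...,0]-.561,P[...,1]-.245)<.1
    q=P[near&(P[...,2]>.135)&(P[...,2]<.23)&(d>0)]*1000
    print("brush",len(q),[(z,np.median(q[(q[:,2]>=z)&(q[:,2]<z+20)],0).round().tolist()[:2]) for z in range(130,220,20) if ((q[:,2]>=z)&(q[:,2]<z+20)).any()],"zmax",q[:,2].max() if len(q) else 0)
    for nm,cx,cy,zl in [("yellow",.488,.291,.115),("green",.640,.189,.115),("jar",.705,.0,.05)]:
        b=P[(np.hypot(P[...,0]-cx,P[...,1]-cy)<.05)&(P[...,2]>zl)&(P[...,2]<.135)];z=np.load(f"pics/{n}0.npz")
        P0=cloud(n,z["im"],z["d"]);b0=P0[(np.hypot(P0[...,0]-cx,P0[...,1]-cy)<.05)&(P0[...,2]>zl)&(P0[...,2]<.135)]
        print(nm,np.median(b,0).round(3),"was",np.median(b0,0).round(3))
E
```

```text
time: 40.08
position: [0.5585, 0.2486, 0.1702]
tool_rot: [-3.121, 0.355, 0.006]
ft_force: [0.5, 0.0, -0.2]
grip_width: 0.883
time: 41.08
position: [0.5599, 0.2492, 0.3052]
tool_rot: [-3.119, 0.355, -0.001]
ft_force: [0.3, -0.4, -0.4]
grip_width: 1.002
time: 42.08
position: [0.498, 0.075, 0.302]
tool_rot: [-3.121, 0.353, 0.007]
ft_force: [0.1, -0.9, -0.9]
grip_width: 0.999
top rim 25 (array([550. , 275.5]), array([18.5,  9.3]), 21.4) bluemin/max z 0.088 0.096
brush 0 [] zmax 0
yellow [0.486 0.293 0.128] was [0.486 0.294 0.128]
green [nan nan nan] was [0.636 0.192 0.128]
jar [0.712 0.01  0.06 ] was [0.712 0.01  0.06 ]
scene rim 119 (array([561.9, 243. ]), array([51.9, 55.2]), 63.7) bluemin/max z 0.013 0.191
brush 113 [(130, [599.0, 237.0]), (150, [602.0, 236.0]), (170, [608.0, 237.0]), (190, [608.0, 237.0])] zmax 190.88871248008377
yellow [0.49  0.291 0.127] was [0.489 0.291 0.127]
green [0.641 0.19  0.128] was [0.642 0.189 0.127]
jar [0.716 0.008 0.06 ] was [0.717 0.008 0.06 ]
  return _methods._mean(a, axis=axis, dtype=dtype,
  ret = um.true_divide(
```

```bash
python3 -m jog '[[[1,0,0.8,0,0],[1,0,0.9,0,0],[1,0,0.9,0,0],[1,0,0.5,0,0],[1,0,0,0,0],[1,0,0,0,0]]]'; python3 - <<'E'
from h import *
for n in ["top","scene"]:
    im,d=eyes.get_image(n);P=cloud(n,im,d)
    Q=blue(n,im,d,.561,.245,.06);R=Q[(Q[:,2]>.084)&(Q[:,2]<.097)];print(n,"rim",rect(R),"blue z",Q[:,2].min().round(3),Q[:,2].max().round(3))
    q=P[(np.hypot(P[...,0]-.561,P[...,1]-.245)<.075)&(P[...,2]>.135)&(P[...,2]<.23)&(d>0)]*1000
    print("brush",len(q),[(z,np.median(q[(q[:,2]>=z)&(q[:,2]<z+20)],0).round().tolist()[:2]) for z in range(130,220,20) if ((q[:,2]>=z)&(q[:,2]<z+20)).any()],"zmax",q[:,2].max())
    b=P[(np.hypot(P[...,0]-.64,P[...,1]-.19)<.05)&(P[...,2]>.115)&(P[...,2]<.135)];print("green",np.median(b,0).round(3))
print(get_state()["position"])
E
```

```text
time: 42.92
position: [0.4706, -0.0453, 0.3023]
tool_rot: [-3.121, 0.352, 0.006]
ft_force: [-0.2, 0.1, 0.3]
grip_width: 1.0
top rim (array([560.7, 245.7]), array([55.5, 53.3]), 62.1) blue z 0.01 0.195
brush 215 [(130, [588.0, 241.0]), (150, [594.0, 241.0]), (170, [602.0, 239.0]), (190, [606.0, 237.0])] zmax 195.16628916722166
green [0.637 0.192 0.128]
scene rim (array([562.2, 243.5]), array([52.4, 54.8]), 62.0) blue z 0.012 0.193
brush 113 [(130, [598.0, 236.0]), (150, [602.0, 236.0]), (170, [608.0, 238.0]), (190, [609.0, 238.0])] zmax 192.99904051108297
green [0.642 0.189 0.127]
[ 0.47052423 -0.04541527  0.30227692]
```

Everything is stable: the pot is upright on the cork, the brush stands in it bristles up with a lean, and the bottles and jar haven't moved. Handing in.

```bash
python3 -c "
from bench import job
print(job.close_job())"
```

```text
the job is handed in; nothing more can be done
None
```

The job is done in the order asked and handed in at about 43 s of the 67 s.

- **Pot:** I tipped it up in a weak 3 N grip, stood it on the cork between the bottles and released it. My first try at 8 N lifted it without turning it, so I set it back down and repeated. It sits about 10° off the board's direction because joint 7 had reached its limit, at the last reading before I turned back (-2.69 rad).
- **Brush:** I laid it in the rest with its butt on the stop and let go. I then took it by the bristles, swung it upright against the stop, and stood it in the pot.

**Last checks:**
- **Pot:** upright, centred about 2–3 mm from the measured cork centre. That leaves it fully on the cork.
- **Brush:** bristles up and steady, with its tip at about 195 mm and leaning roughly 15–20° against the rim, away from the robot.
- **Bottles and jar:** upright, and within about 1 mm of where they started.
- **Gripper:** open and clear of everything.

**Disagreements and gaps:**
- The butt's position along the rest read about 5–7 mm off from what I expected. The close-up showed it at the stop, so I relied on that.
- One late picture was refused because the viewing limit was reached. The insertion into the pot and everything after it were checked by depth measurements only.

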